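# Swap the lantern and the bead jar between stool and drawer

## Robot

A 6-joint arm with a two-finger parallel gripper is mounted at the origin on the work surface. World frame = base frame: x ahead of the robot, y to its left, z up, the work surface at z = 0. Lengths are in m, angles in degrees, forces in N, time in s.
With the tool pointing down it reaches from about 0.375 to 0.9 m from the base axis. Payload 3.1 kg.
Tool frame: the origin (TCP) lies on the centre line of the jaws, within the pads' length; the fingertips stand 19 mm ahead of it and the grasp point (between the pads) is the TCP (tips_ahead is the distance from the TCP to the fingertips, in m); z points along the fingers, y is the line along which they close (so a half turn about z gives the same grasp; the last joint's range is limited). The gripper opens to 87 mm and grips with 3 to 60 N. Pads are 19 mm wide; open, the fingers measure 117 mm over their backs; the gripper's body (75 mm by 190 mm) begins 51 mm behind the grasp point.
Start: joints at [-79.956, 30.224, 82.088, -0, 67.689, -10.227], TCP at [0.217, -0.586, 0.242] pointing down, gripper open.
Joint ranges: [-176.69, 176.69], [-43.24, 126.21], [12.49, 139.97], [-82, 262], [0, 151.66], [-163.58, 163.58]. Speed limits (degrees/s): [159.86, 159.86, 180, 180, 180, 180].

## Interface

Orientations are given as a 3x3 rotation matrix whose columns are the frame's x, y, z axes.
In Python, from rig import read_state, capture, hand_in, trace, landmark_of, tips_ahead gives the robot as it stands.
- The arm moves only by the shell command python3 -m jog 'ROWS'. ROWS is JSON, a list of rows, each an object of numbers: "tx", "ty", "tz": the shift along the tool's x, y, z in cm; "roll": the turn about the tool's z in rad; "jaw": the opening, from 0 (shut) to 1 (fully open). A call has 1 to 8 rows; each row shifts and turns the commanded pose from where the row before left it, along the tool's axes as they then stand; what a row does not reach is not made up. A row lasts 1/10 s, in which the tool goes at most 50 mm and 8.59 degrees, less where a joint would pass 70% of its speed; a pose out of reach is approached as far as the arm can. A call with a gripper value outside its range is refused whole. The fingers move at their own pace and stop on an object; the grip force is fixed at half the most. Time passes only in rows, so rows that do not move let the fingers close. It gives the time, the measured TCP pose, the force, the opening and the grip force at its end, in the units of the state.
- read_state(): the state, without advancing time (a new reading comes with each control period).
- capture(name): name is "side" or "top" or "wrist"; returns a dict with "img" (480x640x3 uint8, red, green, blue), "vertical_fov" (degrees; the focal length in pixels is half the picture's height over the tangent of half this angle, whatever the lens; pixels are square), "cx", "cy" (the principal point, pixels), "k1" (the pictures are not rectified: a ray, as slopes to the right and down, at radius r is drawn at 1 + k1 r^2 times it, then the intrinsics apply), "cam_to_world" (4x4, takes a point from camera to world coordinates); the wrist camera has in their place "tool_from_camera" (4x4, takes a point from camera to tool coordinates, whose origin is the TCP and whose axes are the flange's). Camera axes: x right, y up, looking along -z (the intrinsics and any distortion apply to the point x, -y, -z); pixel columns grow to the right and rows downward; lengths in m; the calibration is good to about 2 mm. A picture is of the moment at which its call begins: read the wrist's pose just before it. There is no depth.
- hand_in(): hands the job in; it is judged then, once.
Trained networks look in the newest picture that a camera, given by its name, has taken for a name from the list of things; names that differ only in an ending like _2 or _b are one class to them, and where a whole thing is asked for, a point or a joint stands for the part that bears it (a point fixed in the world has none). Each returns a list of dicts, best first, with "p" (0 to 1); they miss things now and then, are a little off and sometimes report something else, mostly with a low value. They report only what shows in the picture. A call takes as long as a camera call.
- trace(camera, thing): "pixels" (480x640 bool, what is visible of it) and "bbox" ([left, top, width, height] in pixels, round what is visible of it).
- landmark_of(camera, thing): "point" ([row, column] in pixels: a listed point, or the origin of a listed thing).
The state is a dict: "time_s": time; "joint_positions": joint angles; "qvel": joint speeds; "tau": joint torques, N m; "position": TCP position; "tcp_rot": TCP orientation; "force": force on the tool from outside, world axes, zero at the start; "moment": the same for the moment, N m; "opening": opening from 0.0 (shut) to 1.0 (fully open); "grasp_force": force on a finger pad.
Only numpy, scipy, OpenCV 4.12 (cv2) and the standard library are available. Lean on these libraries where they do the work, as an engineer would, in place of code of your own. Each camera call takes 0.05 s, during which the arm holds its last target. There are 200 camera calls.

## Task

One of the lantern and the glass bead jar stands on the black rubber pad of the upturned stool and the other is in the closed or nearly closed drawer of the deck locker: pull the drawer out to its stop and swap the two, so that each stands upright where the other was (on the middle of the black rubber pad, and on the drawer's floor), and leave the drawer fully out. Keep both upright all the time and set them down without dropping them; leave the two spools, the jig body and the scale hook on the stool where they are.

Things in the scene. Friction and masses are not known exactly. Their poses are not given: they have to be found in the camera images.
- stool: Low jackfruit-wood stool lying upside down, fixed. Seat slab 300 x 300 x 36 mm flat on the deck; its four round legs, 30 mm in diameter, point up at (+-125, +-125) mm in its frame and end 166 mm above the deck. Origin: centre of the slab's underside, on the deck; z up.
- stool_spot (a point): Centre of the round black rubber pad (92 mm diameter, flush) in the middle of the stool's upper face, 36 mm above the deck.
- locker: Slatted plywood deck locker, fixed, 200 mm deep (x), 216 mm wide (y), 168 mm high, back open, front towards its own -x, roof slats with 16 mm gaps. Origin: centre of its underside, on the deck; z up. Closed, its front opening lies at x = -100 mm and the drawer's front panel just before that.
- drawer (a joint): How far the drawer is pulled out (m): 0 closed, 0.15 at its stop; it slides towards the locker's -x and stays where it is left.
- drawer_handle (a point): Middle of the drawer's steel bar handle: a level bar about 10 mm thick, 100 mm long along the locker's y, 35 mm before the front panel, 138 mm above the deck, 30 mm below the locker's top. Moves with the drawer.
- drawer_floor (a point): Middle of the drawer's inner floor, 36 mm above the deck. Inside 160 mm along x, 170 mm along y. The front panel rises to 156 mm above the deck, the sides and back only to 70 mm (34 mm above the drawer's floor). Moves with the drawer; axes as the locker's.
- lantern: Grey aluminium lantern, round and upright, 110 mm high, 0.3 kg. Aluminium head 60 mm in diameter from 54 to 102 mm above its foot, white diffuser (52 mm diameter) below, aluminium foot (60 mm) at the bottom. A toggle switch sticks out of the head along the lantern's +x at 88 mm height, reaching 46 mm from the axis. Origin: centre of its underside; z up when upright.
- jar: Round glass jar of beads with a steel lid, 86 mm high, 0.35 kg. Straight glass body 64 mm in diameter up to 60 mm, lid 54 mm in diameter from 70 to 86 mm. Origin: centre of its underside; z up when upright.
- spool_a: Empty white plastic spool standing on end on the stool, 60 mm flange diameter, 55 mm high. Origin: centre of its underside. Bystander.
- spool_b: A second spool like spool_a. Bystander.
- jig: Lime green hard silicone jig body, fish-shaped, 112 mm long along its x, 26 mm thick, lying on the stool. Origin: middle of its underside. Bystander.
- scale_hook: Stainless steel scale hook of 8 mm bar lying flat on the stool, about 120 mm long along its x and 45 mm wide, with an eye at its -x end. Origin: on its underside near the middle. Bystander.

How it is judged:
By the outcome, as a careful person would: the job done as asked, in the order asked, and still so for the second after the job is handed in, with the robot touching nothing.
It also fails if it takes over 72 s, if anything falls off the work surface, if the arm or the gripper's body presses on something with over 40 N, if the wrist force passes 120 N, or if a joint passes its speed limit or range.

## Working session

There is one attempt and no reset: what is moved stays moved. The work goes in short steps, Python scripts to look and compute and a shell command to move; the robot and the scene stay as the last step left them, time stands still between calls to the robot, and variables do not carry over. Pictures are saved under pics/ and viewed, at most 10 in all, crops included, and the job is handed in when it is done.

```bash
mkdir -p pics; cat > h.py <<'E'
import numpy as np, cv2
from rig import read_state, capture, hand_in, trace, landmark_of, tips_ahead
def cam(name):
    s=read_state(); c=capture(name)
    if name=='wrist':
        T=np.eye(4);T[:3,:3]=np.array(s['tcp_rot']);T[:3,3]=s['position'];c['M']=T@np.array(c['tool_from_camera'])
    else: c['M']=np.array(c['cam_to_world'])
    return c
def ray(c,row,col):
    f=240/np.tan(np.radians(c['vertical_fov']/2))
    K=np.array([[f,0,c['cx']],[0,f,c['cy']],[0,0,1.]])
    u=cv2.undistortPoints(np.array([[[col,row]]],float),K,np.array([c['k1'],0,0,0,0.]))[0,0]
    return c['M'][:3,3], c['M'][:3,:3]@np.array([u[0],-u[1],-1])
def atz(c,row,col,z):
    o,d=ray(c,row,col); return o+d*(z-o[2])/d[2]
def proj(c,p):
    f=240/np.tan(np.radians(c['vertical_fov']/2))
    q=np.linalg.inv(c['M'])@np.append(p,1); x,y=q[0]/-q[2],-q[1]/-q[2]; k=1+c['k1']*(x*x+y*y)
    return c['cy']+f*k*y, c['cx']+f*k*x
def save(c,n): cv2.imwrite('pics/'+n+'.png',c['img'][:,:,::-1])
E
python3 - <<'E'
from h import *
np.set_printoptions(precision=3,suppress=True)
s=read_state();print(s['time_s'],s['position'],s['tcp_rot'],s['opening'],tips_ahead)
Z=dict(stool=0,stool_spot=.036,locker=0,drawer_handle=.138,drawer_floor=.036,lantern=.036,jar=.036,spool_a=.036,jig=.036,scale_hook=.036)
for n in('top','side','wrist'):
    c=cam(n);save(c,n+'0');print(n,c['M'][:3,3],c['M'][:3,2])
    for t,z in Z.items():
        for r in landmark_of(n,t)[:2]:
            print(t,round(r['p'],2),np.array(r['point']),atz(c,*r['point'],z))
im=[cv2.imread(f'pics/{n}0.png') for n in('top','side')]
cv2.imwrite('pics/both.png',cv2.resize(np.vstack(im),(800*480//600*1,600)) if 0 else np.hstack([cv2.resize(i,(400,300)) for i in im]))
E
```

```text
0.0 [ 0.216 -0.586  0.241] [[ 0.938  0.346 -0.   ]
 [ 0.346 -0.938  0.002]
 [ 0.    -0.002 -1.   ]] 0.9971247610538196 0.019
top [ 0.446 -0.054  0.955] [-0.165 -0.013  0.986]
stool 0.96 [272.9 417.3] [ 0.534 -0.257  0.   ]
stool_spot 0.95 [271.1 419.3] [ 0.534 -0.253  0.036]
stool_spot 0.7 [318.7 447.6] [ 0.443 -0.306  0.036]
locker 0.88 [181.8 178.7] [0.72  0.247 0.   ]
drawer_handle 0.71 [185.9 182.6] [0.673 0.196 0.138]
drawer_handle 0.58 [238.9 190. ] [0.576 0.176 0.138]
drawer_floor 0.91 [192.2 177.4] [0.688 0.237 0.036]
lantern 0.7 [195.3 169.4] [0.681 0.252 0.036]
jar 0.57 [273.1 416. ] [ 0.53  -0.246  0.036]
spool_a 0.64 [320.5 445.9] [ 0.439 -0.302  0.036]
spool_a 0.6 [219.9 400.1] [ 0.637 -0.217  0.036]
jig 0.74 [252.  467.9] [ 0.574 -0.35   0.036]
scale_hook 0.64 [299.  369.1] [ 0.478 -0.154  0.036]
side [1.004 0.011 1.027] [0.413 0.069 0.908]
stool 0.78 [226.4 249. ] [ 0.536 -0.25   0.   ]
stool_spot 0.69 [225.9 248.5] [ 0.551 -0.243  0.036]
stool_spot 0.66 [216.1 246.5] [ 0.527 -0.254  0.036]
locker 0.92 [340.  446.2] [0.725 0.241 0.   ]
drawer_handle 0.96 [247.8 439. ] [0.574 0.182 0.138]
lantern 0.59 [319.7 453.9] [0.688 0.246 0.036]
lantern 0.19 [224.6 249.8] [ 0.547 -0.24   0.036]
jar 0.89 [218.4 250.5] [ 0.531 -0.243  0.036]
spool_a 0.92 [258.9 252.2] [ 0.631 -0.214  0.036]
spool_a 0.66 [182.1 231.8] [ 0.443 -0.312  0.036]
jig 0.78 [229.3 203.6] [ 0.579 -0.343  0.036]
scale_hook 0.81 [203.3 297.5] [ 0.471 -0.142  0.036]
wrist [ 0.294 -0.559  0.386] [0.275 0.101 0.956]
```

View pics/top0.png

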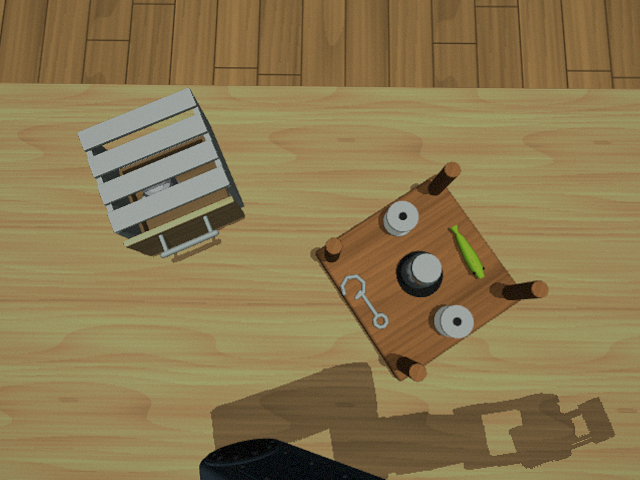

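View pics/side0.png

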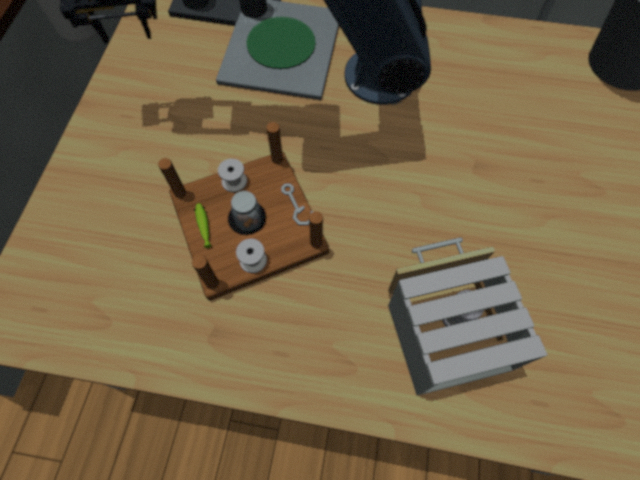

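The top view shows the jar on the pad near (425, 268) and the lantern under the roof slats near (160, 188). The handle bar runs from (163, 252) to (217, 235). In the side view the handle ends are near (414, 251) and (462, 241). So the jar is on the stool and the lantern in the drawer. Next I'll get the yaws and the handle position.

```bash
cat >> h.py <<'E'
def tri(cp):
    A=[];b=[]
    for c,r,q in cp:
        o,d=ray(c,r,q);d=d/np.linalg.norm(d);P=np.eye(3)-np.outer(d,d);A.append(P);b.append(P@o)
    return np.linalg.lstsq(np.vstack(A),np.hstack(b),rcond=None)[0]
def go(x,y,z,yaw=None):
    "yaw: heading (deg) of tool y, mod 180; prints roll, then shifts in tool axes after the roll (cm)"
    s=read_state();R=np.array(s['tcp_rot']);p=np.array(s['position'])
    cur=np.degrees(np.arctan2(R[1,1],R[0,1])); roll=0
    if yaw is not None:
        dl=(yaw-cur+90)%180-90; roll=-np.radians(dl)
        cc,ss=np.cos(roll),np.sin(roll);R=R@np.array([[cc,-ss,0],[ss,cc,0],[0,0,1]])
    t=R.T@(np.array([x,y,z])-p)*100
    print('pos',p.round(4),'yawy %.1f'%cur,'roll %.3f (alt %.3f, alt flips tx,ty)'%(roll,roll-np.sign(roll)*np.pi),'t',t.round(2),'t %.1f'%s['time_s'],'q',np.round(s['joint_positions'],0),'op %.3f'%s['opening'])
E
python3 - <<'E'
from h import *
np.set_printoptions(precision=3,suppress=True)
T=cam('top');
# stool legs + roof fitting by edges/handle: bright grey bar crops
for r in trace('top','drawer_handle')[:2]: print(r['p'],r['bbox'])
S=cam('side')
for a in [((252,163),(251,414)),((235,217),(241,462))]:
    print(tri([(T,*a[0]),(S,*a[1])]), atz(T,*a[0],.138),atz(S,*a[1],.138))
# roof corners at .168: top picture
for p in [(133,79),(90,191),(229,115),(186,228)]: print('roof',atz(T,*p,.168))
for p in [(245,333),(172,452),(290,540),(371,417)]: print('leg',atz(T,*p,.166))
for p in [(270,425)]: print('jarlid',atz(T,267,426,.122),atz(S,200,244,.122))
a=cv2.resize(T['img'][120:280,60:260],(600,480),interpolation=cv2.INTER_CUBIC)
cv2.imwrite('pics/crop1.png',a[:,:,::-1])
E
```

```text
0.71 [119.0, 133.0, 128.5, 124.0]
[0.566 0.178 0.129] [0.551 0.223 0.138] [0.591 0.132 0.138]
[0.578 0.166 0.187] [0.583 0.128 0.138] [0.549 0.228 0.138]
roof [0.76  0.378 0.168]
roof [0.845 0.182 0.168]
roof [0.586 0.298 0.168]
roof [0.666 0.107 0.168]
leg [ 0.564 -0.078  0.166]
leg [ 0.697 -0.286  0.166]
leg [ 0.493 -0.426  0.166]
leg [ 0.358 -0.218  0.166]
jarlid [ 0.533 -0.247  0.122] [ 0.531 -0.246  0.122]
```

View pics/crop1.png

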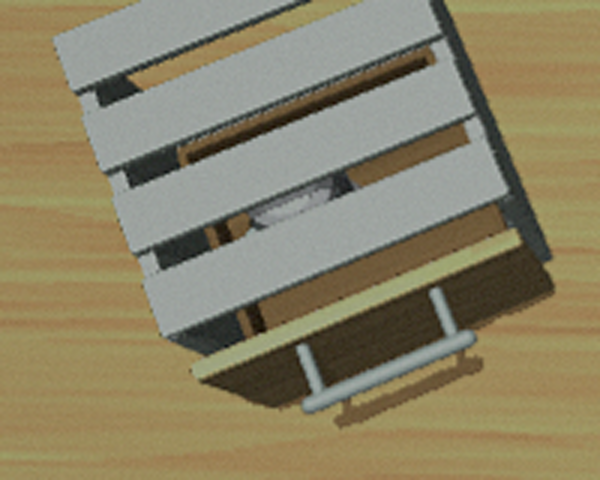

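The crop shows the drawer about 1 cm open, with the lantern head under the second gap. In top-view pixels the handle ends are near (161, 255) and (217, 233). Handle centre is about (0.569, 0.179) and locker yaw about 23°.

```bash
python3 -c "
from h import *
go(.569,.179,.24,23)"
```

```text
pos [ 0.2166 -0.5863  0.2416] yawy -69.7 roll 1.523 (alt -1.618, alt flips tx,ty) t [-56.67 -62.34   0.15] t 1.8 q [-80.  30.  82.   0.  68. -10.] op 1.003
```

```bash
python3 -m jog '[{"roll":-0.147},{"roll":-0.147},{"roll":-0.147},{"roll":-0.147},{"roll":-0.147},{"roll":-0.147},{"roll":-0.147},{"roll":-0.147}]' | tail -c 400
python3 -m jog '[{"roll":-0.147},{"roll":-0.147},{"roll":-0.147,"jaw":0.3},{"tx":3.33,"ty":3.66,"jaw":0.3},{"tx":3.33,"ty":3.66,"jaw":0.3},{"tx":3.33,"ty":3.66,"jaw":0.3},{"tx":3.33,"ty":3.66,"jaw":0.3},{"tx":3.33,"ty":3.66,"jaw":0.3}]' | tail -c 400
python3 -m jog '[{"tx":3.33,"ty":3.66},{"tx":3.33,"ty":3.66},{"tx":3.33,"ty":3.66},{"tx":3.33,"ty":3.66},{"tx":3.33,"ty":3.66},{"tx":3.33,"ty":3.66},{"tx":3.33,"ty":3.66},{"tx":3.33,"ty":3.66}]' | tail -c 400
python3 -c "
from h import *
go(.569,.179,.20,23)"
```

```text
pos [ 0.2166 -0.5863  0.2416] yawy -69.7 roll 1.523 (alt -1.618, alt flips tx,ty) t [-56.67 -62.34   4.15] t 1.8 q [-80.  30.  82.   0.  68. -10.] op 1.003$[0]: bad value
$[0]: bad value
$[0]: bad value
```

```bash
python3 -m jog '[{"tx":0,"ty":0,"tz":0,"roll":-0.147,"jaw":1}]'; python3 -m jog --help | head -20
```

```text
time_s: 1.9
position: [0.2166, -0.5863, 0.2416]
tcp_rot: [[0.876, 0.483, 0.0], [0.483, -0.876, -0.0], [0.0, 0.0, -1.0]]
force: [-0.2, 0.5, -0.4]
opening: 0.995
grasp_force: 0.0invalid input: not JSON, or not a number
```

```bash
python3 -m jog '[{"tx":0,"ty":0,"tz":0,"roll":-0.147,"jaw":0.3},{"tx":0,"ty":0,"tz":0,"roll":-0.147,"jaw":0.3},{"tx":0,"ty":0,"tz":0,"roll":-0.147,"jaw":0.3},{"tx":0,"ty":0,"tz":0,"roll":-0.147,"jaw":0.3},{"tx":0,"ty":0,"tz":0,"roll":-0.147,"jaw":0.3},{"tx":0,"ty":0,"tz":0,"roll":-0.147,"jaw":0.3},{"tx":0,"ty":0,"tz":0,"roll":-0.147,"jaw":0.3},{"tx":0,"ty":0,"tz":0,"roll":-0.147,"jaw":0.3}]' >/dev/null
python3 -m jog '[{"tx":0,"ty":0,"tz":0,"roll":-0.147,"jaw":0.3},{"tx":0,"ty":0,"tz":0,"roll":-0.147,"jaw":0.3},{"tx":3.3,"ty":3.6,"tz":0,"roll":0,"jaw":0.3},{"tx":3.3,"ty":3.6,"tz":0,"roll":0,"jaw":0.3},{"tx":3.3,"ty":3.6,"tz":0,"roll":0,"jaw":0.3},{"tx":3.3,"ty":3.6,"tz":0,"roll":0,"jaw":0.3},{"tx":3.3,"ty":3.6,"tz":0,"roll":0,"jaw":0.3},{"tx":3.3,"ty":3.6,"tz":0,"roll":0,"jaw":0.3}]' >/dev/null
python3 -m jog '[{"tx":3.3,"ty":3.6,"tz":0,"roll":0,"jaw":0.3},{"tx":3.3,"ty":3.6,"tz":0,"roll":0,"jaw":0.3},{"tx":3.3,"ty":3.6,"tz":0,"roll":0,"jaw":0.3},{"tx":3.3,"ty":3.6,"tz":0,"roll":0,"jaw":0.3},{"tx":3.3,"ty":3.6,"tz":0,"roll":0,"jaw":0.3},{"tx":3.3,"ty":3.6,"tz":0,"roll":0,"jaw":0.3},{"tx":3.3,"ty":3.6,"tz":0,"roll":0,"jaw":0.3},{"tx":3.3,"ty":3.6,"tz":0,"roll":0,"jaw":0.3}]'
python3 -c "
from h import *
go(.569,.179,.20,23)"
```

```text
time_s: 4.3
position: [0.5016, 0.0375, 0.2419]
tcp_rot: [[-0.39, 0.921, 0.001], [0.921, 0.39, -0.0], [-0.001, 0.001, -1.0]]
force: [0.9, -0.5, 1.0]
opening: 0.301
grasp_force: 0.0
pos [0.5016 0.0375 0.2419] yawy 22.9 roll -0.001 (alt 3.140, alt flips tx,ty) t [10.39 11.73  4.19] t 4.3 q [ -8.  21.  99.  -0.  60. -31.] op 0.301
```

```bash
python3 -m jog '[{"tx":3.4,"ty":3.6,"tz":1.0,"roll":0,"jaw":0.3},{"tx":3.5,"ty":3.6,"tz":1.0,"roll":0,"jaw":0.3},{"tx":3.5,"ty":3.6,"tz":1.0,"roll":0,"jaw":0.3},{"tx":0,"ty":0.9,"tz":0,"roll":0,"jaw":0.3},{"tx":0,"ty":0,"tz":0,"roll":0,"jaw":0.3}]'
python3 - <<'E'
from h import *
c=cam('wrist')
for r in landmark_of('wrist','drawer_handle'): print(r['p'],r['point'],atz(c,*r['point'],.138))
print('expected px',proj(c,[.569,.179,.138]),'tcp',proj(c,read_state()['position']))
save(c,'w1')
go(.569,.179,.138,23)
E
```

```text
time_s: 4.8
position: [0.5678, 0.1753, 0.2117]
tcp_rot: [[-0.392, 0.92, 0.001], [0.92, 0.392, -0.0], [-0.001, 0.0, -1.0]]
force: [0.3, 0.6, -0.1]
opening: 0.296
grasp_force: 0.0
expected px (np.float64(257.2708389198779), np.float64(328.6475692507225)) tcp (np.float64(332.5452112430713), np.float64(318.3492460517379))
pos [0.5666 0.1733 0.2121] yawy 22.9 roll -0.002 (alt 3.140, alt flips tx,ty) t [0.43 0.46 7.41] t 4.9 q [  6.  30.  89.  -0.  62. -17.] op 0.301
```

View pics/w1.png

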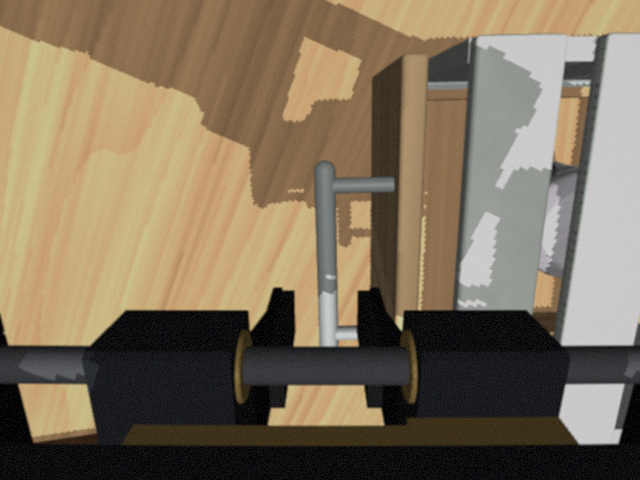

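The bar lies at column ~327 at row 257, matching my estimate (328.6). The fingers straddle it. Descend, grip and pull.

```bash
python3 -m jog '[{"tx":0.4,"ty":0.45,"tz":2,"roll":0,"jaw":0.3},{"tx":0,"ty":0,"tz":2.5,"roll":0,"jaw":0.3},{"tx":0,"ty":0,"tz":2.5,"roll":0,"jaw":0.3},{"tx":0,"ty":0,"tz":0.4,"roll":0,"jaw":0.3},{"tx":0,"ty":0,"tz":0,"roll":0,"jaw":0},{"tx":0,"ty":0,"tz":0,"roll":0,"jaw":0},{"tx":0,"ty":0,"tz":0,"roll":0,"jaw":0},{"tx":0,"ty":0,"tz":0,"roll":0,"jaw":0}]'
python3 -m jog '[{"tx":0,"ty":-0.5,"tz":0,"roll":0,"jaw":0},{"tx":0,"ty":-1,"tz":0,"roll":0,"jaw":0},{"tx":0,"ty":-1.5,"tz":0,"roll":0,"jaw":0},{"tx":0,"ty":-1.5,"tz":0,"roll":0,"jaw":0},{"tx":0,"ty":-1.5,"tz":0,"roll":0,"jaw":0},{"tx":0,"ty":-1.5,"tz":0,"roll":0,"jaw":0},{"tx":0,"ty":-1.5,"tz":0,"roll":0,"jaw":0},{"tx":0,"ty":-1.5,"tz":0,"roll":0,"jaw":0}]'
```

```text
time_s: 5.7
position: [0.5699, 0.1789, 0.1394]
tcp_rot: [[-0.39, 0.921, 0.001], [0.921, 0.39, -0.001], [-0.002, 0.001, -1.0]]
force: [-0.6, -4.2, 2.9]
opening: 0.112
grasp_force: 30.0
time_s: 6.5
position: [0.4776, 0.1371, 0.1394]
tcp_rot: [[-0.391, 0.92, 0.012], [0.92, 0.391, -0.003], [-0.007, 0.01, -1.0]]
force: [7.7, -9.4, -3.7]
opening: 0.116
grasp_force: 30.0
```

```bash
python3 -m jog '[{"tx":0,"ty":-1,"tz":0,"roll":0,"jaw":0},{"tx":0,"ty":-1,"tz":0,"roll":0,"jaw":0},{"tx":0,"ty":-0.5,"tz":0,"roll":0,"jaw":0},{"tx":0,"ty":-0.5,"tz":0,"roll":0,"jaw":0},{"tx":0,"ty":0,"tz":0,"roll":0,"jaw":0}]'
python3 -m jog '[{"tx":0,"ty":-0.3,"tz":0,"roll":0,"jaw":0},{"tx":0,"ty":-0.3,"tz":0,"roll":0,"jaw":0},{"tx":0,"ty":0,"tz":0,"roll":0,"jaw":0}]'
python3 -m jog '[{"tx":0,"ty":-0.3,"tz":0,"roll":0,"jaw":0},{"tx":0,"ty":0,"tz":0,"roll":0,"jaw":0}]'
```

```text
time_s: 7.0
position: [0.4499, 0.1245, 0.1394]
tcp_rot: [[-0.392, 0.92, 0.011], [0.92, 0.392, -0.004], [-0.008, 0.008, -1.0]]
force: [5.4, -13.6, -0.9]
opening: 0.113
grasp_force: 30.0
time_s: 7.3
position: [0.4455, 0.1225, 0.1394]
tcp_rot: [[-0.392, 0.92, 0.013], [0.92, 0.392, -0.004], [-0.009, 0.01, -1.0]]
force: [8.3, -12.7, -2.9]
opening: 0.116
grasp_force: 30.0
time_s: 7.5
position: [0.4454, 0.1224, 0.1394]
tcp_rot: [[-0.39, 0.921, 0.019], [0.921, 0.39, -0.001], [-0.009, 0.017, -1.0]]
force: [12.2, -6.8, -7.7]
opening: 0.112
grasp_force: 30.0
```

```bash
python3 -m jog '[{"tx":0,"ty":-0.2,"tz":0,"roll":0,"jaw":0},{"tx":0,"ty":0,"tz":0,"roll":0,"jaw":0}]'
python3 -m jog '[{"tx":0,"ty":0.3,"tz":0,"roll":0,"jaw":0.28},{"tx":0,"ty":0,"tz":0,"roll":0,"jaw":0.28},{"tx":0,"ty":0,"tz":0,"roll":0,"jaw":0.28},{"tx":0,"ty":0,"tz":-2,"roll":0,"jaw":0.28},{"tx":0,"ty":0,"tz":-5,"roll":0,"jaw":0.28},{"tx":0,"ty":0,"tz":-5,"roll":0,"jaw":0.28},{"tx":0,"ty":0,"tz":-5,"roll":0,"jaw":0.28},{"tx":0,"ty":0,"tz":0,"roll":0,"jaw":0.6}]'
python3 - <<'E'
from h import *
np.set_printoptions(precision=3,suppress=True)
L=[]
for n in('top','side','wrist'):
    c=cam(n);save(c,n+'2')
    for t,z in dict(drawer_handle=.138,drawer_floor=.036,lantern=.036,locker=0,jar=.036).items():
        for r in landmark_of(n,t)[:2]: print(n,t,round(r['p'],2),np.array(r['point']),atz(c,*r['point'],z))
    r=trace(n,'lantern')
    if r: print(r[0]['p'],r[0]['bbox'])
a=cv2.imread('pics/top2.png')[100:300,60:260];b=cv2.imread('pics/side2.png')[220:420,380:580]
cv2.imwrite('pics/c2.png',np.hstack([cv2.resize(i,(400,400),interpolation=cv2.INTER_CUBIC) for i in(a,b)]))
E
```

```text
time_s: 7.7
position: [0.4454, 0.1224, 0.1395]
tcp_rot: [[-0.389, 0.921, 0.023], [0.921, 0.389, -0.0], [-0.009, 0.021, -1.0]]
force: [14.8, -3.5, -12.5]
opening: 0.112
grasp_force: 30.0
time_s: 8.5
position: [0.4401, 0.1247, 0.3141]
tcp_rot: [[-0.39, 0.921, 0.012], [0.921, 0.39, 0.001], [-0.004, 0.012, -1.0]]
force: [1.0, -0.7, -0.9]
opening: 0.312
grasp_force: 0.0
top drawer_handle 0.82 [310.7 217.3] [0.45  0.121 0.138]
top drawer_floor 0.71 [250.7 199.7] [0.568 0.184 0.036]
top lantern 0.8 [255.3 193.4] [0.559 0.196 0.036]
top locker 0.64 [184.8 181.7] [0.714 0.24  0.   ]
top jar 0.71 [268.4 416.5] [ 0.539 -0.248  0.036]
0.65 [167.4, 232.9, 42.3, 36.6]
side drawer_handle 0.77 [191.2 413.9] [0.449 0.117 0.138]
side drawer_floor 0.67 [263.8 427.2] [0.569 0.179 0.036]
side lantern 0.69 [262.3 432.3] [0.563 0.19  0.036]
side locker 0.8 [336.3 449.2] [0.715 0.247 0.   ]
side jar 0.78 [219.  250.2] [ 0.533 -0.243  0.036]
0.82 [420.7, 232.9, 36.9, 38.6]
wrist drawer_handle 0.61 [225.1 334.5] [0.447 0.123 0.138]
wrist drawer_floor 0.71 [197.3 459.1] [0.562 0.173 0.036]
wrist lantern 0.84 [180.4 469.3] [0.564 0.192 0.036]
wrist locker 0.83 [187.  607.3] [0.719 0.245 0.   ]
0.92 [439.6, 145.4, 111.0, 95.6]
```

View pics/c2.png

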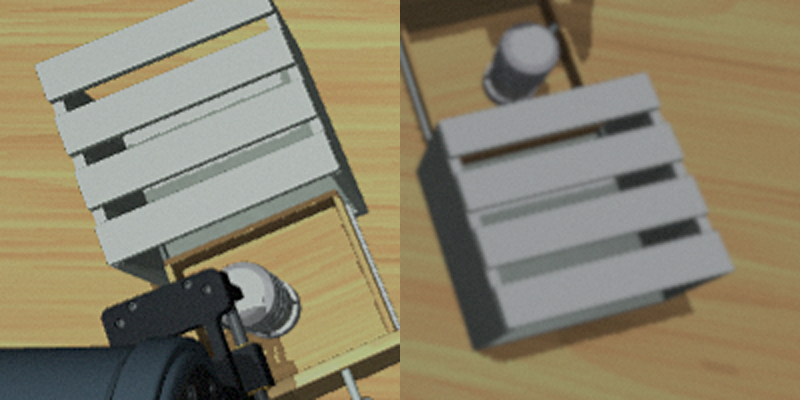

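The drawer is fully out, floor centre ~(0.566, 0.177). The lantern stands near (0.562, 0.192). In the side crop the toggle seems to stick out near (553, 30), which is full-picture (456, 235). I'll check it in the wrist view.

```bash
python3 - <<'E'
from h import *
im=cv2.imread('pics/wrist2.png')[90:290,380:620];cv2.imwrite('pics/c3.png',cv2.resize(im,(720,600),interpolation=cv2.INTER_CUBIC))
S=cam('side');p=atz(S,235,457,.124);print(p, p[:2]-[.562,.191])
W=cam('wrist')
for n,c in(('w',W),('s',S)):
  for q in ([.562,.191,.146],[.562,.191,.036]): print(n,proj(c,q))
E
```

```text
[0.53017983 0.21968723 0.124     ] [-0.03182017  0.02868723]
w (np.float64(204.31247997048752), np.float64(514.0507656873507))
w (np.float64(180.72918759195937), np.float64(466.7400677527484))
s (np.float64(241.83267835840869), np.float64(444.80289710085606))
s (np.float64(261.89275666278013), np.float64(432.9991854714727))
```

View pics/c3.png

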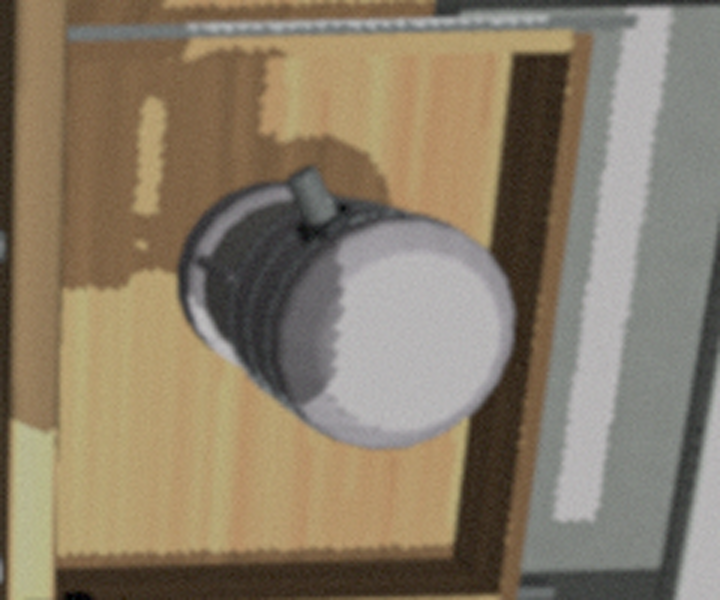

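The switch tip is at crop (303, 175), the head top centre at about (395, 330). So the switch heads about 138° in the world, and I'll close along heading 63°, well off it.

```bash
python3 - <<'E'
from h import *
W=cam('wrist');print(atz(W,148,481,.126),atz(W,200,512,.146))
go(.562,.191,.2,63)
E
```

```text
[0.52671442 0.21860936 0.126     ] [0.55890394 0.19321211 0.146     ]
pos [0.4379 0.124  0.3082] yawy 22.9 roll -0.700 (alt 2.442, alt flips tx,ty) t [-8.02 11.6  10.82] t 9.7 q [  2.  12. 100.   0.  68. -21.] op 0.598
```

```bash
python3 -m jog '[{"tx":0,"ty":0,"tz":0,"roll":-0.14,"jaw":0.85},{"tx":0,"ty":0,"tz":0,"roll":-0.14,"jaw":0.85},{"tx":0,"ty":0,"tz":0,"roll":-0.14,"jaw":0.85},{"tx":0,"ty":0,"tz":0,"roll":-0.14,"jaw":0.85},{"tx":0,"ty":0,"tz":0,"roll":-0.14,"jaw":0.85},{"tx":-2.7,"ty":3.9,"tz":0,"roll":0,"jaw":0.85},{"tx":-2.7,"ty":3.9,"tz":0,"roll":0,"jaw":0.85},{"tx":-2.7,"ty":3.9,"tz":0,"roll":0,"jaw":0.85}]' >/dev/null
python3 -m jog '[{"tx":0,"ty":0,"tz":4,"roll":0,"jaw":0.85},{"tx":0,"ty":0,"tz":4,"roll":0,"jaw":0.85},{"tx":0,"ty":0,"tz":0,"roll":0,"jaw":0.85},{"tx":0,"ty":0,"tz":0,"roll":0,"jaw":0.85}]'
python3 - <<'E'
from h import *
c=cam('wrist')
for r in landmark_of('wrist','lantern')[:1]: print(r['p'],r['point'],atz(c,*r['point'],.036))
c=cam('side')
for r in landmark_of('side','lantern')[:1]: print(r['p'],r['point'],atz(c,*r['point'],.036))
go(.561,.192,.128,63)
E
```

```text
time_s: 10.9
position: [0.563, 0.1915, 0.228]
tcp_rot: [[-0.891, 0.454, -0.002], [0.454, 0.891, -0.0], [0.001, -0.001, -1.0]]
force: [-0.0, 0.2, -0.2]
opening: 0.849
grasp_force: 0.0
0.42 [129.2, 112.2] [0.42891958 0.07415493 0.036     ]
0.64 [260.7, 432.3] [0.55937072 0.18919159 0.036     ]
pos [0.5645 0.1917 0.2307] yawy 63.0 roll 0.000 (alt -3.141, alt flips tx,ty) t [ 0.37 -0.16 10.27] t 11.1 q [  8.  29.  87.  -0.  64. -55.] op 0.850
```

```bash
python3 -m jog '[{"tx":0.25,"ty":-0.1,"tz":3,"roll":0,"jaw":0.85},{"tx":0,"ty":0,"tz":3,"roll":0,"jaw":0.85},{"tx":0,"ty":0,"tz":2.5,"roll":0,"jaw":0.85},{"tx":0,"ty":0,"tz":1.6,"roll":0,"jaw":0.85},{"tx":0,"ty":0,"tz":0,"roll":0,"jaw":0.85}]'
python3 -m jog '[{"tx":0,"ty":0,"tz":0,"roll":0,"jaw":0.6},{"tx":0,"ty":0,"tz":0,"roll":0,"jaw":0.5},{"tx":0,"ty":0,"tz":0,"roll":0,"jaw":0.5},{"tx":0,"ty":0,"tz":0,"roll":0,"jaw":0.5}]'
```

```text
time_s: 11.6
position: [0.5598, 0.1916, 0.1265]
tcp_rot: [[-0.891, 0.454, -0.002], [0.454, 0.891, -0.0], [0.002, -0.001, -1.0]]
force: [-0.7, 0.4, -0.2]
opening: 0.845
grasp_force: 0.0
time_s: 12.0
position: [0.5618, 0.1921, 0.1289]
tcp_rot: [[-0.891, 0.453, 0.004], [0.453, 0.891, 0.001], [-0.003, 0.002, -1.0]]
force: [0.6, 0.7, 5.0]
opening: 0.676
grasp_force: 30.0
```

```bash
python3 -m jog '[{"tx":0,"ty":0,"tz":-0.5,"roll":0,"jaw":0.5},{"tx":0,"ty":0,"tz":-1,"roll":0,"jaw":0.5},{"tx":0,"ty":0,"tz":-2.5,"roll":0,"jaw":0.5},{"tx":0,"ty":0,"tz":-3,"roll":0,"jaw":0.5},{"tx":0,"ty":0,"tz":-3,"roll":0,"jaw":0.5},{"tx":0,"ty":0,"tz":-3,"roll":0,"jaw":0.5},{"tx":0,"ty":0,"tz":-2.5,"roll":0,"jaw":0.5},{"tx":0,"ty":0,"tz":-1,"roll":0,"jaw":0.5}]'
python3 -c "
from h import *
go(.46,-.03,.092)"
```

```text
time_s: 12.8
position: [0.5612, 0.1919, 0.295]
tcp_rot: [[-0.891, 0.454, 0.004], [0.454, 0.891, 0.001], [-0.004, 0.002, -1.0]]
force: [0.0, 0.4, -3.2]
opening: 0.679
grasp_force: 30.0
pos [0.5612 0.1919 0.295 ] yawy 63.0 roll 0.000 (alt 0.000, alt flips tx,ty) t [ -0.97 -24.42  20.25] t 12.8 q [  8.  24.  83.  -0.  72. -55.] op 0.679
```

```bash
python3 -m jog '[{"tx":0,"ty":-2,"tz":0,"roll":0,"jaw":0.5},{"tx":-0.2,"ty":-4,"tz":0,"roll":0,"jaw":0.5},{"tx":-0.2,"ty":-4,"tz":0,"roll":0,"jaw":0.5},{"tx":-0.2,"ty":-4,"tz":0,"roll":0,"jaw":0.5},{"tx":-0.2,"ty":-4,"tz":0,"roll":0,"jaw":0.5},{"tx":-0.2,"ty":-4,"tz":0,"roll":0,"jaw":0.5},{"tx":0,"ty":-2.4,"tz":0,"roll":0,"jaw":0.5},{"tx":0,"ty":0,"tz":2,"roll":0,"jaw":0.5}]' >/dev/null
python3 -m jog '[{"tx":0,"ty":0,"tz":4,"roll":0,"jaw":0.5},{"tx":0,"ty":0,"tz":4,"roll":0,"jaw":0.5},{"tx":0,"ty":0,"tz":4,"roll":0,"jaw":0.5},{"tx":0,"ty":0,"tz":3,"roll":0,"jaw":0.5},{"tx":0,"ty":0,"tz":1.5,"roll":0,"jaw":0.5},{"tx":0,"ty":0,"tz":0.6,"roll":0,"jaw":0.5},{"tx":0,"ty":0,"tz":0,"roll":0,"jaw":0.5}]'
python3 -c "
from h import *
for i in range(4): print(read_state()['position'],read_state()['force']);capture('top')"
```

```text
time_s: 14.3
position: [0.4581, -0.03, 0.1003]
tcp_rot: [[-0.891, 0.454, -0.002], [0.454, 0.891, 0.001], [0.002, -0.0, -1.0]]
force: [-0.1, 0.7, -3.3]
opening: 0.677
grasp_force: 30.0
[ 0.45811726 -0.03004831  0.10031391] [-0.1228155   0.6827437  -3.34965111]
[ 0.45873023 -0.03021714  0.10112944] [ 0.59711025 -0.32408478 -2.77969783]
[ 0.45918809 -0.03033052  0.10165169] [ 0.44863327 -1.17876614 -3.07199438]
[ 0.45942645 -0.03038335  0.10195321] [ 0.04106886  0.57601245 -3.48381273]
```

```bash
python3 -m jog '[{"tx":0,"ty":0,"tz":0.3,"roll":0,"jaw":0.5},{"tx":0,"ty":0,"tz":0.3,"roll":0,"jaw":0.5},{"tx":0,"ty":0,"tz":0.1,"roll":0,"jaw":0.5},{"tx":0,"ty":0,"tz":0,"roll":0,"jaw":0.5}]'
python3 -m jog '[{"tx":0,"ty":0,"tz":0.15,"roll":0,"jaw":0.5},{"tx":0,"ty":0,"tz":0,"roll":0,"jaw":0.5}]'
```

```text
time_s: 14.9
position: [0.4586, -0.0302, 0.094]
tcp_rot: [[-0.891, 0.454, -0.0], [0.454, 0.891, 0.0], [0.0, -0.0, -1.0]]
force: [-0.7, -0.7, -4.2]
opening: 0.675
grasp_force: 30.0
time_s: 15.1
position: [0.4588, -0.0302, 0.0928]
tcp_rot: [[-0.891, 0.454, 0.0], [0.454, 0.891, -0.0], [-0.0, 0.0, -1.0]]
force: [-0.4, -0.5, 0.6]
opening: 0.677
grasp_force: 30.0
```

```bash
python3 -m jog '[{"tx":0,"ty":0,"tz":0.03,"roll":0,"jaw":0.75},{"tx":0,"ty":0,"tz":0,"roll":0,"jaw":0.85},{"tx":0,"ty":0,"tz":0,"roll":0,"jaw":0.9},{"tx":0,"ty":0,"tz":-1,"roll":0,"jaw":0.9},{"tx":0,"ty":0,"tz":-4,"roll":0,"jaw":0.9},{"tx":0,"ty":0,"tz":-5,"roll":0,"jaw":0.9},{"tx":0,"ty":0,"tz":-5,"roll":0,"jaw":0.9},{"tx":0,"ty":0,"tz":-2,"roll":0,"jaw":0.9}]'
python3 - <<'E'
from h import *
np.set_printoptions(precision=3,suppress=True)
for n in('top','side'):
    c=cam(n);save(c,n+'4')
    for t,z in dict(jar=.036,lantern=0,stool_spot=.036,spool_a=.036,jig=.036,scale_hook=.036,drawer_handle=.138,drawer_floor=.036).items():
        for r in landmark_of(n,t)[:2]: print(n,t,round(r['p'],2),np.array(r['point']),atz(c,*r['point'],z))
go(.532,-.246,.16,113)
E
```

```text
time_s: 15.9
position: [0.4607, -0.0307, 0.2676]
tcp_rot: [[-0.891, 0.453, 0.009], [0.453, 0.891, -0.003], [-0.009, 0.002, -1.0]]
force: [0.1, 0.5, 0.3]
opening: 0.897
grasp_force: 0.0
top jar 0.86 [271.4 416.6] [ 0.534 -0.248  0.036]
top jar 0.7 [298.1 367.5] [ 0.48  -0.151  0.036]
top lantern 0.6 [273.4 412.1] [ 0.533 -0.246  0.   ]
top lantern 0.59 [220.4 397.3] [ 0.643 -0.217  0.   ]
top stool_spot 0.82 [270.4 419.2] [ 0.536 -0.253  0.036]
top spool_a 0.73 [218.9 392.7] [ 0.639 -0.202  0.036]
top spool_a 0.67 [321.9 445.4] [ 0.436 -0.301  0.036]
top jig 0.97 [251.8 465.4] [ 0.574 -0.345  0.036]
top scale_hook 0.58 [298.5 368. ] [ 0.479 -0.152  0.036]
top drawer_floor 0.84 [249.9 200.7] [0.57  0.182 0.036]
side jar 0.83 [220.5 247.5] [ 0.538 -0.248  0.036]
side jar 0.23 [338.2 448.1] [0.73  0.237 0.036]
side lantern 0.72 [213.9 344.3] [ 0.459 -0.028  0.   ]
side lantern 0.66 [223.4 248.8] [ 0.528 -0.253  0.   ]
side stool_spot 0.71 [215.5 246.6] [ 0.525 -0.254  0.036]
side spool_a 0.72 [259.  251.4] [ 0.632 -0.215  0.036]
side spool_a 0.64 [183.9 237. ] [ 0.445 -0.298  0.036]
side jig 0.72 [227.3 206.3] [ 0.573 -0.338  0.036]
side scale_hook 0.75 [203.7 292.9] [ 0.474 -0.153  0.036]
side drawer_handle 0.73 [189.9 414.2] [0.445 0.117 0.138]
side drawer_floor 0.88 [264.4 427.7] [0.57  0.18  0.036]
pos [ 0.459 -0.03   0.262] yawy 63.0 roll -0.872 (alt 2.269, alt flips tx,ty) t [  1.68 -22.73  10.22] t 16.8 q [-18.  16. 103.   0.  61. -81.] op 0.897
```

```bash
python3 -m jog '[{"tx":0,"ty":0,"tz":0,"roll":-0.145,"jaw":1},{"tx":0,"ty":0,"tz":0,"roll":-0.145,"jaw":1},{"tx":0,"ty":0,"tz":0,"roll":-0.145,"jaw":1},{"tx":0,"ty":0,"tz":0,"roll":-0.145,"jaw":1},{"tx":0,"ty":0,"tz":0,"roll":-0.145,"jaw":1},{"tx":0,"ty":0,"tz":0,"roll":-0.145,"jaw":1},{"tx":0.3,"ty":-4,"tz":0,"roll":0,"jaw":1},{"tx":0.3,"ty":-4,"tz":0,"roll":0,"jaw":1}]' >/dev/null
python3 -m jog '[{"tx":0.3,"ty":-4,"tz":0,"roll":0,"jaw":1},{"tx":0.3,"ty":-4,"tz":0,"roll":0,"jaw":1},{"tx":0.3,"ty":-4,"tz":0,"roll":0,"jaw":1},{"tx":0.1,"ty":-2.7,"tz":2,"roll":0,"jaw":1},{"tx":0,"ty":0,"tz":4,"roll":0,"jaw":1},{"tx":0,"ty":0,"tz":2,"roll":0,"jaw":1},{"tx":0,"ty":0,"tz":0,"roll":0,"jaw":1},{"tx":0,"ty":0,"tz":0,"roll":0,"jaw":1}]'
python3 - <<'E'
from h import *
np.set_printoptions(precision=3,suppress=True)
c=cam('wrist');save(c,'w5')
for t,z in dict(jar=.036,stool_spot=.036,stool=0,spool_a=.036,jig=.036).items():
    for r in landmark_of('wrist',t)[:2]: print(t,round(r['p'],2),np.array(r['point']),atz(c,*r['point'],z))
print(proj(c,[.533,-.2465,.122]),proj(c,[.533,-.2465,.036]))
go(.533,-.2465,.084,113)
E
```

```text
time_s: 18.4
position: [0.5324, -0.2457, 0.1825]
tcp_rot: [[-0.921, -0.389, -0.0], [-0.389, 0.921, 0.0], [0.0, 0.0, -1.0]]
force: [-0.6, -0.3, -0.3]
opening: 1.006
grasp_force: 0.0
jar 0.71 [227.7 319.3] [ 0.534 -0.251  0.036]
spool_a 0.73 [ 66.  294.8] [ 0.442 -0.307  0.036]
spool_a 0.71 [360.3 317.6] [ 0.635 -0.211  0.036]
jig 0.95 [228.8 174.1] [ 0.575 -0.346  0.036]
(np.float64(272.845857759194), np.float64(326.6031436645303)) (np.float64(228.47994978282622), np.float64(326.26334974336606))
pos [ 0.533 -0.246  0.184] yawy 112.9 roll -0.002 (alt 3.140, alt flips tx,ty) t [ 0.03 -0.05  9.97] t 18.7 q [ -36.   31.   91.    0.   57. -149.] op 0.998
```

View pics/w5.png

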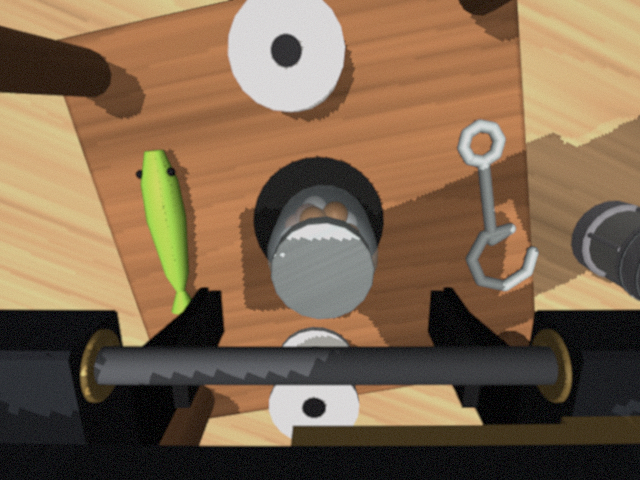

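The lid centre is at (323, 271), within 2 mm of the estimate. The pad circle is centred near (219, 318), and the fingers straddle the jar clear of the jig and spools.

```bash
python3 - <<'E'
from h import *
np.set_printoptions(precision=4,suppress=True)
c=cam('wrist');print('pad',atz(c,219,318.5,.036),'lid',atz(c,271,323,.122))
s=read_state();R=np.array(s['tcp_rot'])
print('jig tail tool',R.T@(atz(c,305,180,.05)-s['position']))
E
python3 -m jog '[{"tx":0,"ty":-0.15,"tz":2,"roll":0,"jaw":1},{"tx":0,"ty":0,"tz":3,"roll":0,"jaw":1},{"tx":0,"ty":0,"tz":3,"roll":0,"jaw":1},{"tx":0,"ty":0,"tz":1.7,"roll":0,"jaw":1},{"tx":0,"ty":0,"tz":0,"roll":0,"jaw":1}]'
python3 -m jog '[{"tx":0,"ty":0,"tz":0,"roll":0,"jaw":0.8},{"tx":0,"ty":0,"tz":0,"roll":0,"jaw":0.6},{"tx":0,"ty":0,"tz":0,"roll":0,"jaw":0.6},{"tx":0,"ty":0,"tz":0,"roll":0,"jaw":0.6},{"tx":0,"ty":0,"tz":0,"roll":0,"jaw":0.6}]'
```

```text
pad [ 0.5298 -0.2545  0.036 ] lid [ 0.5338 -0.2486  0.122 ]
jig tail tool [-0.0543 -0.1069  0.1337]
time_s: 19.25
position: [0.5314, -0.2459, 0.0832]
tcp_rot: [[-0.921, -0.389, -0.004], [-0.389, 0.921, 0.003], [0.003, 0.004, -1.0]]
force: [0.2, 0.4, 0.1]
opening: 0.998
grasp_force: 0.0
time_s: 19.75
position: [0.5334, -0.2473, 0.0865]
tcp_rot: [[-0.921, -0.389, 0.002], [-0.389, 0.921, -0.001], [-0.001, -0.002, -1.0]]
force: [0.1, 0.8, 4.9]
opening: 0.725
grasp_force: 30.0
```

```bash
python3 -m jog '[{"tx":0,"ty":0,"tz":-0.5,"roll":0,"jaw":0.6},{"tx":0,"ty":0,"tz":-1,"roll":0,"jaw":0.6},{"tx":0,"ty":0,"tz":-2.5,"roll":0,"jaw":0.6},{"tx":0,"ty":0,"tz":-3,"roll":0,"jaw":0.6},{"tx":0,"ty":0,"tz":-3,"roll":0,"jaw":0.6},{"tx":0,"ty":0,"tz":-3,"roll":0,"jaw":0.6},{"tx":0,"ty":0,"tz":-2.5,"roll":0,"jaw":0.6},{"tx":0,"ty":0,"tz":-1,"roll":0,"jaw":0.6}]'
python3 - <<'E'
from h import *
np.set_printoptions(precision=4,suppress=True)
for n in('top','side'):
    c=cam(n);save(c,n+'6')
    for r in trace(n,'stool_spot')[:1]: print(r['p'],r['bbox'])
    for t,z in dict(stool_spot=.036,stool=0,drawer_floor=.036).items():
      for r in landmark_of(n,t)[:2]: print(n,t,round(r['p'],2),atz(c,*r['point'],z))
    # dark pad blob centroid
    g=c['img'].max(2).astype(int); r,q=proj(c,[.531,-.253,.036]); m=np.zeros_like(g,np.uint8)
    m[int(r)-30:int(r)+30,int(q)-30:int(q)+30]=(g[int(r)-30:int(r)+30,int(q)-30:int(q)+30]<60)
    nn,l,st,ce=cv2.connectedComponentsWithStats(m)
    i=1+np.argmax(st[1:,4]);print(n,'blob',st[i],ce[i],atz(c,ce[i][1],ce[i][0],.036),'exp',r,q)
go(.566,.177,.26,113)
E
```

```text
time_s: 20.55
position: [0.5336, -0.2475, 0.2533]
tcp_rot: [[-0.921, -0.389, 0.004], [-0.389, 0.921, -0.003], [-0.002, -0.004, -1.0]]
force: [0.5, 0.4, -3.1]
opening: 0.724
grasp_force: 30.0
0.93 [314.3, 159.5, 222.1, 206.1]
top drawer_floor 0.73 [0.5687 0.1814 0.036 ]
top blob [ 389  242   60   60 1869] [420.8593 265.    ] [ 0.5464 -0.2564  0.036 ] exp 272.7300690371625 419.30768654325595
0.73 [156.6, 154.2, 171.3, 145.6]
side stool_spot 0.68 [ 0.5248 -0.2549  0.036 ]
side stool_spot 0.66 [ 0.5517 -0.2377  0.036 ]
side stool 0.75 [ 0.5304 -0.2457  0.    ]
side stool 0.18 [0.5527 0.1867 0.    ]
side drawer_floor 0.62 [0.569  0.1749 0.036 ]
side drawer_floor 0.48 [ 0.5472 -0.2391  0.036 ]
side blob [ 228  202   39   34 1005] [246.8468 218.1045] [ 0.5321 -0.2515  0.036 ] exp 217.60410244851622 246.3397401574353
pos [ 0.5324 -0.2467  0.2492] yawy 112.9 roll -0.002 (alt 3.139, alt flips tx,ty) t [-19.65  37.69  -1.03] t 21.1 q [ -36.   27.   87.    0.   66. -149.] op 0.729
```

```bash
python3 -m jog '[{"tx":-0.8,"ty":1.6,"tz":0,"roll":0,"jaw":0.6},{"tx":-1.9,"ty":3.6,"tz":0,"roll":0,"jaw":0.6},{"tx":-1.9,"ty":3.6,"tz":0,"roll":0,"jaw":0.6},{"tx":-1.9,"ty":3.6,"tz":0,"roll":0,"jaw":0.6},{"tx":-1.9,"ty":3.6,"tz":0,"roll":0,"jaw":0.6},{"tx":-1.9,"ty":3.6,"tz":0,"roll":0,"jaw":0.6},{"tx":-1.9,"ty":3.6,"tz":0,"roll":0,"jaw":0.6},{"tx":-1.9,"ty":3.6,"tz":0,"roll":0,"jaw":0.6}]' >/dev/null
python3 -m jog '[{"tx":-1.9,"ty":3.6,"tz":0,"roll":0,"jaw":0.6},{"tx":-1.9,"ty":3.6,"tz":0,"roll":0,"jaw":0.6},{"tx":-1.2,"ty":2.5,"tz":0,"roll":0,"jaw":0.6},{"tx":-0.5,"ty":1.2,"tz":0,"roll":0,"jaw":0.6},{"tx":0,"ty":0,"tz":0,"roll":0,"jaw":0.6},{"tx":0,"ty":0,"tz":0,"roll":0,"jaw":0.6}]'
python3 - <<'E'
from h import *
go(.567,.178,.0865,113)
go(.567,.178,.0865,113)
c=cam('wrist')
for r in landmark_of('wrist','drawer_floor')[:2]: print(r['p'],atz(c,*r['point'],.036))
save(c,'w7')
E
```

```text
time_s: 22.45
position: [0.5664, 0.176, 0.2501]
tcp_rot: [[-0.921, -0.389, -0.001], [-0.389, 0.921, -0.001], [0.001, -0.001, -1.0]]
force: [0.2, -0.8, -3.7]
opening: 0.729
grasp_force: 30.0
pos [0.5664 0.176  0.2501] yawy 112.9 roll -0.002 (alt 3.140, alt flips tx,ty) t [-0.16  0.17 16.36] t 22.4 q [   7.   27.   86.   -0.   67. -106.] op 0.729
pos [0.5664 0.176  0.2501] yawy 112.9 roll -0.002 (alt 3.140, alt flips tx,ty) t [-0.16  0.17 16.36] t 22.4 q [   7.   27.   86.   -0.   67. -106.] op 0.729
0.95 [0.56339943 0.17353311 0.036     ]
```

View pics/w7.png

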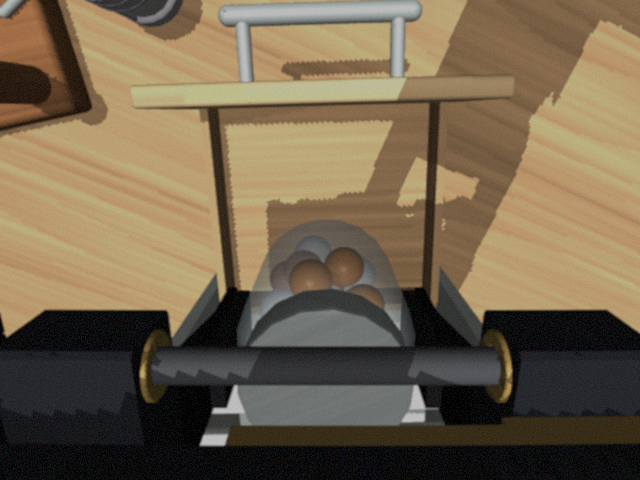

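The jar is held centred between the drawer sides (columns 222 and 430), with the front panel at row ~90. Lowering it now.

```bash
python3 -m jog '[{"tx":0,"ty":0.1,"tz":2,"roll":0,"jaw":0.6},{"tx":0,"ty":0,"tz":4,"roll":0,"jaw":0.6},{"tx":0,"ty":0,"tz":4,"roll":0,"jaw":0.6},{"tx":0,"ty":0,"tz":3,"roll":0,"jaw":0.6},{"tx":0,"ty":0,"tz":1.8,"roll":0,"jaw":0.6},{"tx":0,"ty":0,"tz":0.7,"roll":0,"jaw":0.6},{"tx":0,"ty":0,"tz":0,"roll":0,"jaw":0.6},{"tx":0,"ty":0,"tz":0,"roll":0,"jaw":0.6}]'
python3 -m jog '[{"tx":0,"ty":0,"tz":0.2,"roll":0,"jaw":0.6},{"tx":0,"ty":0,"tz":0.2,"roll":0,"jaw":0.6},{"tx":0,"ty":0,"tz":0,"roll":0,"jaw":0.6},{"tx":0,"ty":0,"tz":0,"roll":0,"jaw":0.6}]'
```

```text
time_s: 23.35
position: [0.5676, 0.177, 0.0963]
tcp_rot: [[-0.922, -0.388, 0.002], [-0.388, 0.922, 0.0], [-0.002, -0.001, -1.0]]
force: [0.4, 0.5, -2.5]
opening: 0.725
grasp_force: 30.0
time_s: 23.75
position: [0.5665, 0.1776, 0.0917]
tcp_rot: [[-0.921, -0.389, 0.001], [-0.389, 0.921, 0.0], [-0.001, -0.0, -1.0]]
force: [0.3, -0.9, -3.0]
opening: 0.726
grasp_force: 30.0
```

```bash
python3 -m jog '[{"tx":0,"ty":0,"tz":0.2,"roll":0,"jaw":0.6},{"tx":0,"ty":0,"tz":0.1,"roll":0,"jaw":0.6},{"tx":0,"ty":0,"tz":0,"roll":0,"jaw":0.6}]'
python3 -m jog '[{"tx":0,"ty":0,"tz":0.1,"roll":0,"jaw":0.6},{"tx":0,"ty":0,"tz":0,"roll":0,"jaw":0.6}]'
python3 -m jog '[{"tx":0,"ty":0,"tz":0.1,"roll":0,"jaw":0.6},{"tx":0,"ty":0,"tz":0,"roll":0,"jaw":0.6}]'
```

```text
time_s: 24.05
position: [0.5662, 0.1775, 0.0881]
tcp_rot: [[-0.921, -0.389, -0.0], [-0.389, 0.921, -0.0], [0.0, 0.0, -1.0]]
force: [0.3, 0.4, -3.6]
opening: 0.729
grasp_force: 30.0
time_s: 24.25
position: [0.5663, 0.1775, 0.0872]
tcp_rot: [[-0.921, -0.389, -0.0], [-0.389, 0.921, -0.0], [0.0, 0.0, -1.0]]
force: [0.1, -0.2, -3.1]
opening: 0.727
grasp_force: 30.0
time_s: 24.45
position: [0.5665, 0.1775, 0.0865]
tcp_rot: [[-0.921, -0.389, 0.0], [-0.389, 0.921, 0.0], [-0.0, -0.0, -1.0]]
force: [-0.7, -0.4, -1.6]
opening: 0.729
grasp_force: 30.0
```

```bash
python3 -m jog '[{"tx":0,"ty":0,"tz":0.05,"roll":0,"jaw":0.6},{"tx":0,"ty":0,"tz":0,"roll":0,"jaw":0.6}]'
python3 -m jog '[{"tx":0,"ty":0,"tz":0.03,"roll":0,"jaw":0.8},{"tx":0,"ty":0,"tz":0,"roll":0,"jaw":0.9},{"tx":0,"ty":0,"tz":0,"roll":0,"jaw":0.95},{"tx":0,"ty":0,"tz":-1,"roll":0,"jaw":0.95},{"tx":0,"ty":0,"tz":-4,"roll":0,"jaw":0.95},{"tx":0,"ty":0,"tz":-5,"roll":0,"jaw":0.95},{"tx":0,"ty":0,"tz":-5,"roll":0,"jaw":0.95},{"tx":0,"ty":0,"tz":-3,"roll":0,"jaw":0.95}]'
python3 - <<'E'
from h import *
np.set_printoptions(precision=4,suppress=True)
for n in('top','side'):
    c=cam(n)
    for t,z in dict(lantern=0,jar=.036,drawer_handle=.138).items():
      for r in landmark_of(n,t)[:2]: print(n,t,round(r['p'],2),atz(c,*r['point'],z))
go(.459,-.03,.24,63)
E
```

```text
time_s: 24.65
position: [0.5665, 0.1775, 0.0865]
tcp_rot: [[-0.921, -0.389, 0.0], [-0.389, 0.921, 0.0], [-0.0, -0.0, -1.0]]
force: [-2.3, 0.6, 4.0]
opening: 0.729
grasp_force: 30.0
time_s: 25.45
position: [0.568, 0.1778, 0.2705]
tcp_rot: [[-0.921, -0.389, 0.007], [-0.389, 0.921, 0.001], [-0.007, -0.002, -1.0]]
force: [0.5, -0.2, -0.4]
opening: 0.95
grasp_force: 0.0
top lantern 0.78 [ 0.4535 -0.027   0.    ]
top jar 0.75 [0.5643 0.1786 0.036 ]
top drawer_handle 0.88 [0.4541 0.1164 0.138 ]
top drawer_handle 0.59 [ 0.6253 -0.1852  0.138 ]
side lantern 0.73 [ 0.4576 -0.0363  0.    ]
side jar 0.65 [0.5652 0.1806 0.036 ]
side jar 0.45 [ 0.5754 -0.3516  0.036 ]
side drawer_handle 0.65 [0.4442 0.1191 0.138 ]
pos [0.5653 0.1773 0.2636] yawy 112.9 roll 0.870 (alt -2.271, alt flips tx,ty) t [  0.05 -23.29   2.41] t 25.9 q [   7.   26.   85.    0.   69. -106.] op 0.954
```

```bash
python3 -m jog '[{"tx":0,"ty":0,"tz":0,"roll":0.145,"jaw":0.9},{"tx":0,"ty":0,"tz":0,"roll":0.145,"jaw":0.9},{"tx":0,"ty":0,"tz":0,"roll":0.145,"jaw":0.9},{"tx":0,"ty":0,"tz":0,"roll":0.145,"jaw":0.9},{"tx":0,"ty":0,"tz":0,"roll":0.145,"jaw":0.9},{"tx":0,"ty":0,"tz":0,"roll":0.145,"jaw":0.9},{"tx":0,"ty":-4,"tz":0,"roll":0,"jaw":0.9},{"tx":0,"ty":-4,"tz":0,"roll":0,"jaw":0.9}]' >/dev/null
python3 -m jog '[{"tx":0,"ty":-4,"tz":0,"roll":0,"jaw":0.9},{"tx":0,"ty":-4,"tz":0,"roll":0,"jaw":0.9},{"tx":0,"ty":-4,"tz":0,"roll":0,"jaw":0.9},{"tx":0,"ty":-3.3,"tz":0,"roll":0,"jaw":0.9},{"tx":0,"ty":0,"tz":2,"roll":0,"jaw":0.9},{"tx":0,"ty":0,"tz":0,"roll":0,"jaw":0.9},{"tx":0,"ty":0,"tz":0,"roll":0,"jaw":0.9},{"tx":0,"ty":0,"tz":0,"roll":0,"jaw":0.9}]'
python3 -c "
from h import *
for i in range(3): go(.4588,-.0302,.0928,63);capture('top')"
```

```text
time_s: 27.45
position: [0.4612, -0.0297, 0.2456]
tcp_rot: [[-0.892, 0.453, -0.0], [0.453, 0.892, 0.0], [0.0, 0.0, -1.0]]
force: [-0.1, -0.2, 0.5]
opening: 0.901
grasp_force: 0.0
pos [ 0.4612 -0.0297  0.2456] yawy 63.1 roll 0.001 (alt -3.140, alt flips tx,ty) t [ 0.19 -0.15 15.28] t 27.4 q [-18.  17. 104.   0.  58. -81.] op 0.901
pos [ 0.4613 -0.0297  0.2458] yawy 63.1 roll 0.002 (alt -3.140, alt flips tx,ty) t [ 0.21 -0.16 15.3 ] t 27.5 q [-18.  17. 104.   0.  58. -81.] op 0.899
pos [ 0.4613 -0.0296  0.2459] yawy 63.1 roll 0.002 (alt -3.140, alt flips tx,ty) t [ 0.21 -0.17 15.31] t 27.6 q [-18.  17. 104.   0.  58. -81.] op 0.901
```

```bash
python3 -m jog '[{"tx":0.2,"ty":-0.15,"tz":3,"roll":0,"jaw":0.9},{"tx":0,"ty":0,"tz":4,"roll":0,"jaw":0.9},{"tx":0,"ty":0,"tz":4,"roll":0,"jaw":0.9},{"tx":0,"ty":0,"tz":3,"roll":0,"jaw":0.9},{"tx":0,"ty":0,"tz":1.2,"roll":0,"jaw":0.9},{"tx":0,"ty":0,"tz":0,"roll":0,"jaw":0.9},{"tx":0,"ty":0,"tz":0,"roll":0,"jaw":0.9}]'
python3 -m jog '[{"tx":0,"ty":0,"tz":0,"roll":0,"jaw":0.65},{"tx":0,"ty":0,"tz":0,"roll":0,"jaw":0.5},{"tx":0,"ty":0,"tz":0,"roll":0,"jaw":0.5},{"tx":0,"ty":0,"tz":0,"roll":0,"jaw":0.5},{"tx":0,"ty":0,"tz":0,"roll":0,"jaw":0.5}]'
```

```text
time_s: 28.3
position: [0.4589, -0.0305, 0.0938]
tcp_rot: [[-0.891, 0.453, 0.001], [0.453, 0.891, -0.0], [-0.001, 0.0, -1.0]]
force: [0.3, 0.7, 0.4]
opening: 0.899
grasp_force: 0.0
time_s: 28.8
position: [0.4589, -0.0306, 0.0943]
tcp_rot: [[-0.891, 0.454, 0.002], [0.454, 0.891, -0.0], [-0.002, 0.0, -1.0]]
force: [0.8, 0.7, 6.5]
opening: 0.673
grasp_force: 30.0
```

```bash
python3 -m jog '[{"tx":0,"ty":0,"tz":-0.5,"roll":0,"jaw":0.5},{"tx":0,"ty":0,"tz":-1.5,"roll":0,"jaw":0.5},{"tx":0,"ty":0,"tz":-3,"roll":0,"jaw":0.5},{"tx":0,"ty":0,"tz":-4,"roll":0,"jaw":0.5},{"tx":0,"ty":0,"tz":-4,"roll":0,"jaw":0.5},{"tx":0,"ty":0,"tz":-4,"roll":0,"jaw":0.5},{"tx":0,"ty":0,"tz":-2,"roll":0,"jaw":0.5},{"tx":0,"ty":0,"tz":-1,"roll":0,"jaw":0.5}]'
python3 - <<'E'
from h import *
np.set_printoptions(precision=4,suppress=True)
for n in('top','side'):
    c=cam(n); save(c,n+'9')
    for r in landmark_of(n,'stool_spot')[:2]: print(n,round(r['p'],2),atz(c,*r['point'],.036))
    g=c['img'].max(2).astype(int); r,q=map(int,proj(c,[.531,-.2525,.036])); m=np.zeros_like(g,np.uint8)
    m[r-26:r+26,q-26:q+26]=g[r-26:r+26,q-26:q+26]<60
    nn,l,st,ce=cv2.connectedComponentsWithStats(m)
    i=1+np.argmax(st[1:,4]);x,y,w,h=st[i][:4];print(n,st[i],atz(c,ce[i][1],ce[i][0],.036),atz(c,y+h/2-.5,x+w/2-.5,.036))
go(.531,-.2525,.13,63)
E
```

```text
time_s: 29.6
position: [0.4584, -0.0307, 0.2953]
tcp_rot: [[-0.891, 0.454, 0.003], [0.454, 0.891, -0.001], [-0.003, 0.0, -1.0]]
force: [0.2, -0.1, -4.1]
opening: 0.676
grasp_force: 30.0
top 0.91 [ 0.5316 -0.2497  0.036 ]
top [ 397  251   46   46 1637] [ 0.5289 -0.2528  0.036 ] [ 0.5295 -0.2533  0.036 ]
side 0.76 [ 0.5349 -0.2507  0.036 ]
side [228 202  38  33 963] [ 0.531  -0.2522  0.036 ] [ 0.532  -0.2524  0.036 ]
pos [ 0.4571 -0.0303  0.2921] yawy 63.0 roll 0.000 (alt -3.141, alt flips tx,ty) t [-16.73 -16.44  16.16] t 29.8 q [-18.  14. 101.  -0.  65. -81.] op 0.678
```

```bash
python3 -m jog '[{"tx":-1.2,"ty":-1.2,"tz":0,"roll":0,"jaw":0.5},{"tx":-2.7,"ty":-2.6,"tz":0,"roll":0,"jaw":0.5},{"tx":-2.8,"ty":-2.8,"tz":0,"roll":0,"jaw":0.5},{"tx":-2.8,"ty":-2.8,"tz":0,"roll":0,"jaw":0.5},{"tx":-2.8,"ty":-2.8,"tz":0,"roll":0,"jaw":0.5},{"tx":-2.7,"ty":-2.6,"tz":0,"roll":0,"jaw":0.5},{"tx":-1.6,"ty":-1.6,"tz":0,"roll":0,"jaw":0.5},{"tx":0,"ty":0,"tz":1,"roll":0,"jaw":0.5}]' >/dev/null
python3 -m jog '[{"tx":0,"ty":0,"tz":3.5,"roll":0,"jaw":0.5},{"tx":0,"ty":0,"tz":4,"roll":0,"jaw":0.5},{"tx":0,"ty":0,"tz":3,"roll":0,"jaw":0.5},{"tx":0,"ty":0,"tz":2,"roll":0,"jaw":0.5},{"tx":0,"ty":0,"tz":0,"roll":0,"jaw":0.5},{"tx":0,"ty":0,"tz":0,"roll":0,"jaw":0.5},{"tx":0,"ty":0,"tz":0,"roll":0,"jaw":0.5}]'
python3 - <<'E'
from h import *
np.set_printoptions(precision=4,suppress=True)
go(.5305,-.2525,.130,63)
for n in('top','side'):
    c=cam(n); save(c,n+'10')
    zf=read_state()['position'][2]-.0943
    for r in landmark_of(n,'lantern')[:2]: print(n,round(r['p'],2),atz(c,*r['point'],zf))
go(.5305,-.2525,.130,63)
E
```

```text
time_s: 31.3
position: [0.5324, -0.2521, 0.1593]
tcp_rot: [[-0.891, 0.453, 0.001], [0.453, 0.891, -0.001], [-0.001, -0.0, -1.0]]
force: [1.2, 0.3, -4.5]
opening: 0.675
grasp_force: 30.0
pos [ 0.5324 -0.2521  0.1593] yawy 63.0 roll 0.001 (alt -3.141, alt flips tx,ty) t [ 0.15 -0.12  2.93] t 31.3 q [-36.  33.  92.   0.  55. -99.] op 0.675
top 0.6 [ 0.5283 -0.2447  0.0654]
top 0.48 [ 0.5255 -0.2496  0.0654]
side 0.8 [ 0.5339 -0.2502  0.0656]
pos [ 0.5324 -0.2523  0.1597] yawy 63.0 roll 0.000 (alt -3.141, alt flips tx,ty) t [ 0.16 -0.1   2.97] t 31.5 q [-36.  33.  92.   0.  55. -99.] op 0.675
```

```bash
python3 -m jog '[{"tx":0.1,"ty":-0.1,"tz":1.2,"roll":0,"jaw":0.5},{"tx":0,"ty":0,"tz":0.9,"roll":0,"jaw":0.5},{"tx":0,"ty":0,"tz":0.4,"roll":0,"jaw":0.5},{"tx":0,"ty":0,"tz":0.2,"roll":0,"jaw":0.5},{"tx":0,"ty":0,"tz":0,"roll":0,"jaw":0.5},{"tx":0,"ty":0,"tz":0,"roll":0,"jaw":0.5}]'
python3 -m jog '[{"tx":0,"ty":0,"tz":0.1,"roll":0,"jaw":0.5},{"tx":0,"ty":0,"tz":0,"roll":0,"jaw":0.5}]'
python3 -m jog '[{"tx":0,"ty":0,"tz":0.1,"roll":0,"jaw":0.5},{"tx":0,"ty":0,"tz":0,"roll":0,"jaw":0.5}]'
```

```text
time_s: 32.1
position: [0.5307, -0.2526, 0.1316]
tcp_rot: [[-0.891, 0.454, 0.0], [0.454, 0.891, -0.0], [-0.0, -0.0, -1.0]]
force: [0.2, -0.6, -3.0]
opening: 0.674
grasp_force: 30.0
time_s: 32.3
position: [0.5306, -0.2525, 0.1306]
tcp_rot: [[-0.891, 0.454, 0.0], [0.454, 0.891, -0.0], [-0.0, -0.0, -1.0]]
force: [-0.7, 1.1, -2.9]
opening: 0.677
grasp_force: 30.0
time_s: 32.5
position: [0.5307, -0.2526, 0.1303]
tcp_rot: [[-0.891, 0.454, 0.001], [0.454, 0.891, -0.001], [-0.001, -0.0, -1.0]]
force: [-1.2, 0.5, 2.6]
opening: 0.676
grasp_force: 30.0
```

Contact: the force went from −3 to +2.6 N. Release, lift and check.

```bash
python3 -m jog '[{"tx":0,"ty":0,"tz":0,"roll":0,"jaw":0.75},{"tx":0,"ty":0,"tz":0,"roll":0,"jaw":0.85},{"tx":0,"ty":0,"tz":0,"roll":0,"jaw":0.9},{"tx":0,"ty":0,"tz":-1,"roll":0,"jaw":0.9},{"tx":0,"ty":0,"tz":-4,"roll":0,"jaw":0.9},{"tx":0,"ty":0,"tz":-5,"roll":0,"jaw":0.9},{"tx":0,"ty":0,"tz":-5,"roll":0,"jaw":0.9},{"tx":0,"ty":0,"tz":0,"roll":0,"jaw":0.9}]'
python3 -m jog '[{"tx":4,"ty":0,"tz":0,"roll":0,"jaw":0.9},{"tx":4,"ty":0,"tz":0,"roll":0,"jaw":0.9},{"tx":4,"ty":0,"tz":0,"roll":0,"jaw":0.9},{"tx":0,"ty":0,"tz":0,"roll":0,"jaw":0.9},{"tx":0,"ty":0,"tz":0,"roll":0,"jaw":0.9}]'
python3 - <<'E'
from h import *
np.set_printoptions(precision=4,suppress=True)
I=[]
for n in('top','side'):
    c=cam(n); I.append(cv2.resize(c['img'][:,:,::-1],(400,300)))
    for t,z in dict(lantern=.036,jar=.036,drawer_handle=.138,spool_a=.036,jig=.036,scale_hook=.036).items():
      for r in landmark_of(n,t)[:2]: print(n,t,round(r['p'],2),atz(c,*r['point'],z))
    b=c['img'][170:370,300:560] if n=='top' else c['img'][140:340,140:400]
    I.append(cv2.resize(b[:,:,::-1],(400,300)))
cv2.imwrite('pics/fin.png',np.vstack([np.hstack(I[:2]),np.hstack(I[2:])]))
E
```

```text
time_s: 33.3
position: [0.5344, -0.2551, 0.2883]
tcp_rot: [[-0.891, 0.453, 0.014], [0.453, 0.891, -0.01], [-0.017, -0.003, -1.0]]
force: [1.1, -0.9, 0.8]
opening: 0.901
grasp_force: 0.0
time_s: 33.8
position: [0.4233, -0.1979, 0.2799]
tcp_rot: [[-0.891, 0.454, 0.001], [0.454, 0.891, -0.001], [-0.001, -0.0, -1.0]]
force: [0.8, -0.6, 0.5]
opening: 0.898
grasp_force: 0.0
top lantern 0.89 [ 0.5285 -0.2523  0.036 ]
top jar 0.7 [0.5648 0.1818 0.036 ]
top jar 0.57 [ 0.4773 -0.1478  0.036 ]
top drawer_handle 0.86 [0.4538 0.1228 0.138 ]
top spool_a 0.82 [ 0.6334 -0.2075  0.036 ]
top spool_a 0.45 [0.4563 0.1417 0.036 ]
top jig 0.9 [ 0.5721 -0.3448  0.036 ]
top scale_hook 0.52 [ 0.4771 -0.1471  0.036 ]
side lantern 0.68 [ 0.5369 -0.2572  0.036 ]
side jar 0.96 [0.5656 0.1786 0.036 ]
side drawer_handle 0.6 [0.4463 0.1226 0.138 ]
side drawer_handle 0.52 [ 0.583  -0.2292  0.138 ]
side spool_a 0.65 [ 0.4386 -0.3072  0.036 ]
side spool_a 0.58 [ 0.5276 -0.2494  0.036 ]
side jig 0.74 [ 0.5716 -0.3438  0.036 ]
```

View pics/fin.png

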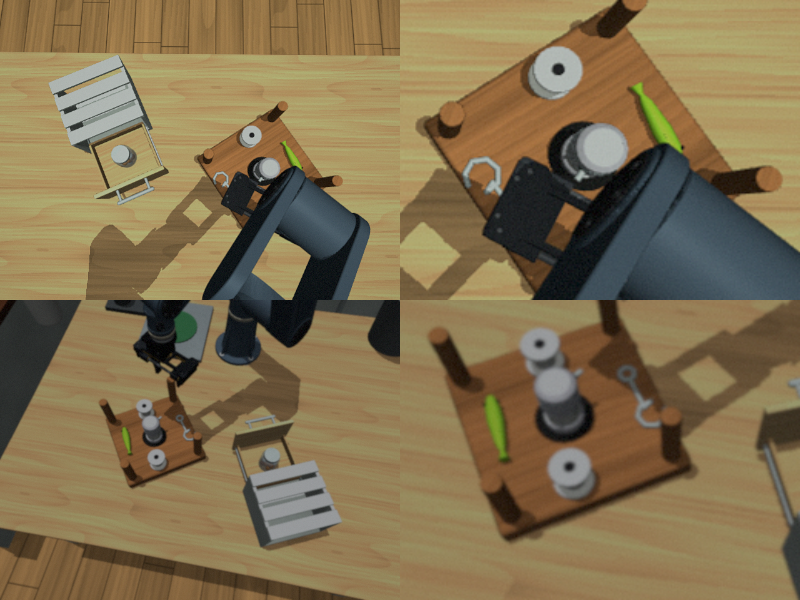

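The final picture shows the lantern upright on the pad (side crop, near (560, 405)). The jar stands in the fully open drawer, top view near (122, 155). The spools, jig and hook are where they were.

```bash
python3 -c "
from rig import hand_in; print(hand_in())"
```

```text
the job is handed in; nothing more can be done
None
```

The swap is done and handed in at about 34 s of the 72 s limit: the drawer is out at its stop, the jar stands on its floor and the lantern on the middle of the rubber pad, both upright, and the final pictures show the spools, jig and hook where they were.

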